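# Tip a tube block out of a dry incubator and set it on the cold plate

### The job

The tube block sits flush in the incubator's well with no room for fingers: press down its black-stripped end so that it rocks and stays with the other end raised, then reach in at a slant under the open lid, grip the raised end and lift the block out. Set it down gently, holes up, in the middle of the blue cold plate with its long side along the plate's long side (either way round), and let go. Do not push against the lid, and leave the other things on the bench where they are.

Things in the scene. Friction and masses are not known exactly. Their poses are not given: they have to be found in the camera images.
- block: Aluminium tube block, 90 x 54 x 40 mm (its x, y, z), about 0.26 kg; flat top with twelve shallow dark hole marks. Origin: centre of its underside; z out of its top. A black rubber strip 12 mm wide crosses its top at the -x end. At the start it lies level in the incubator's well, its axes along the incubator's, underside 36 mm above the bench, top 1 mm below the deck.
- strip (a point): Middle of the black strip on the block's top, at block x = -37, z = 40 mm: press down here or up to the very end (fingers may overhang), a few newtons. The point pressed swings away from the lid as it sinks: follow it some 16 mm out and 17 mm down. Past about 17 degrees the block falls on by its own weight; it rests tipped 35 degrees, strip end down, and stays so when released.
- raised_edge (a point): Middle of the top edge at the block's other (+x) end, at block x = 45, z = 40 mm. With the block tipped it stands about 19 mm above the deck, and the block's two sides (54 mm apart) are bare for a grasp here: for about 23 mm down the end face and 33 mm back along the top, tapering to nothing between.
- incubator: White dry-block incubator fixed to the bench, 77 mm high, deck flat; may be turned. Origin: on the bench under the centre of the seated block; x points from its display panel (robot's side) to its lid, z up. Body from x = -105 to +90 mm, y = -80 to +80 mm.
- well (a point): Point on the incubator, at deck height over the seated block's centre (incubator x = 0, y = 0, z = 77 mm). The well spans x = -66 to +47, y = -29.5 to +29.5 mm: 2.5 mm free beside the block, 2 at its lid end, 21 at its strip end, where a slot of the same width, floor 48 mm above the bench, runs on out of the front. To take the tipped block out raise it straight up 32 mm or so, then draw it back from the lid.
- rock_edge (a point): Point in the well, under the block: the edge it rocks on, at incubator x = -6, z = 36 mm. From it a level ledge (carrying the block) runs to the lid side, and a ramp falls at 35 degrees to the strip side, with a low stop at its foot.
- lid: The incubator's clear lid with blue edges, fixed open: panel 140 wide, 102 long, 6 mm thick. Origin: middle of its lower edge, on the deck at incubator x = 56 mm; it leans 15 degrees from upright over the well, top edge at incubator x = 30, z = 176 mm. An upright gripper over the raised end meets it; one leant back 35 degrees, square to the tipped block's top, goes clear.
- cold_plate: Low cold plate fixed to the bench, 140 x 104 mm, black base with flat blue top 24 mm above the bench, a white 100 x 64 mm outline drawn on it. Origin: under its centre on the bench; x along its 140 mm length, z up; may be turned.
- plate_mid (a point): Centre of the cold plate's blue top.
- tip_box: blue pipette-tip box with clear top, 126 x 86 x 70 mm, standing loose on the bench, to be left alone; origin at the centre of its underside.
- reagent: bottle with red cap, 60 mm across, 150 mm tall, standing loose on the bench, to be left alone; origin at the centre of its underside.
- amber: amber jar, 70 mm across, 140 mm tall, standing loose on the bench, to be left alone; origin at the centre of its underside.
- beaker: glass beaker, 70 mm across, 90 mm tall, standing loose on the bench, to be left alone; origin at the centre of its underside.
- tube_rack: orange tube rack with coloured caps, 110 x 60 x 36 mm, standing loose on the bench, to be left alone; origin at the centre of its underside.
- marker: black marker pen with red cap, 130 x 13 x 13 mm, standing loose on the bench, to be left alone; origin at the centre of its underside.
Not all that is in view belongs to the job. What is meant by the cold_plate is not brown, and is the smaller of those in its own colour.

How it is judged (in metres and radians):
On the way, in this order (a step that is already met when the one before it is completed fails the run):
1. the block stands tipped in the well, lid end raised, and stays so with nothing of the robot touching it (angle between block's own z axis and vertical between 0.5 and 0.75 rad and z of block in the frame of incubator below 0.05 m and horizontal distance between block and incubator below 0.045 m and contact force between each of the arm, the fingers and block below 0.05 N), for 0.2 s.
2. the block is held in the fingers, lifted clear of the incubator (height (world z) of block above 0.11 m and contact force between the fingers and block above 2 N), for 0.2 s.
At the end, for the whole second after the job is handed in: The block rests released and still on the cold plate's blue top, holes up within 0.08 rad of level, its centre within 15 mm of the plate's centre and its long axis within 0.2 rad of the plate's, either way round (horizontal distance between block and plate_mid below 0.015 m and z of block in the frame of plate_mid between -0.003 and 0.004 m and angle between block's own z axis and vertical below 0.08 rad and angle between the x axis of block and the x axis of cold_plate, either way round below 0.2 rad and linear speed of block below 0.01 m/s and angular speed of block below 0.1 rad/s); the robot touches nothing.
It fails at once if the lid is pushed with more than 8 N (contact force between any of the arm, the fingers, block and lid above 8 N).
It fails at once if the block is put down on the cold plate with more than 40 N (contact force between block and cold_plate above 40 N).
It fails at once if another thing on the bench is moved more than 20 mm or knocked over (distance of any of tip_box, reagent, amber, beaker, tube_rack, marker from where it was at the start of the episode above 0.02 m or angle between any of tip_box, reagent, amber, beaker, tube_rack, marker's own z axis and vertical above 0.4 rad).
It also fails if it takes over 64 s, if anything falls off the work surface, if the arm or the gripper's body presses on something with over 40 N, if the wrist force passes 120 N, or if a joint passes its speed limit or range.

### The arm

A 7-joint arm with a two-finger parallel gripper is mounted at the origin on the work surface. World frame = base frame: x ahead of the robot, y to its left, z up, the work surface at z = 0. Lengths are in mm, angles in rad, forces in N, time in s.
With the tool pointing down it reaches from about 400 to 875 mm from the base axis. Payload 4.4 kg.
Tool frame: the origin (TCP) lies midway between the tips of the shut fingers; the grasp point (between the pads) lies 19 mm behind it; z points along the fingers, y is the line along which they close (so a half turn about z gives the same grasp; the last joint's range is limited). The gripper opens to 85 mm and grips with 20 to 120 N. Pads are 22 mm wide; open, the fingers measure 114 mm over their backs; the gripper's body (76 mm by 85 mm) begins 54 mm behind the grasp point. The pads swing forward as they close: fully open they stand 13 mm farther back than shut.
Start: joints at [1.177, 0.628, 0.038, 1.517, -0.027, 0.996, -0.02], TCP at [209.302, -615.394, 231.313] pointing down, gripper open.
Joint ranges: [-3.06, 3.06], [-0.37, 2.12], [-1.25, 1.32], [0.18, 2.47], [-1.1, 4.24], [0.23, 1.98], [-2.94, 2.94]. Speed limits (rad/s): [2.57, 2.57, 3.14, 3.14, 3.14, 3.14, 3.14].

### API

Orientations are given as [roll, pitch, yaw] about the fixed x, y, z axes, in that order (R = Rz(yaw) Ry(pitch) Rx(roll)).
In Python, from cell import ctrl gives the robot as it stands. The module is installed in compiled form; this text tells all that it offers.
- The arm moves only by the tool step_arm, never from a script. Its argument "commands" is one flat list of numbers, 7 for each row, row after row: the shift along the tool's x, y, z in cm, then the turn, a rotation vector about the tool's x, y, z in rad, then the opening, from 0 (shut) to 1 (fully open). A call has 1 to 10 rows; each row is the pose to reach, as a shift and turn from the pose commanded when the call began, along the tool's axes at that moment; what a row does not reach only later rows make up. A row lasts 1/10 s, in which the tool goes at most 50 mm and 8.59 degrees, less where a joint would pass 70% of its speed; a pose out of reach is approached as far as the arm can. A call with a gripper value outside its range is refused whole. The fingers move at their own pace and stop on an object; the grip force is fixed at half the most. Time passes only in rows, so rows that repeat a pose let the fingers close. It gives the time, the measured TCP pose, the force, the opening and the grip force at its end, in the units of the state.
- ctrl.read_state(): the state, without advancing time (a new reading comes with each control period).
- ctrl.get_image(name): name is "scene" or "top"; returns a dict with "image" (480x640x3 uint8, red, green, blue), "range_z" (480x640 float32, mm along the optical axis (not along the pixel's ray), 0 where there is no reading), "vfov" (degrees; the focal length in pixels is half the picture's height over the tangent of half this angle, whatever the lens; pixels are square), "cx", "cy" (the principal point, pixels), "world_to_cam" (4x4, takes a point from world to camera coordinates). Camera axes: x right, y down, z forward; pixel columns grow to the right and rows downward; lengths in mm; the calibration is good to about 2 mm. A picture is of the moment at which its call begins.
- ctrl.finish_job(): hands the job in; it is judged then, once.
The state is a dict: "clock": time; "qpos": joint angles; "qd": joint speeds; "tau": joint torques, N m; "eef_pos": TCP position; "tool_rot": TCP orientation; "force": force on the tool from outside, world axes, zero at the start; "torque": the same for the moment, N m; "width": finger opening in mm; "gripper_force": force on a finger pad.
Only numpy, scipy, OpenCV 4.12 (cv2) and the standard library are available. Lean on these libraries where they do the work, as an engineer would, in place of code of your own. Each camera call takes 0.05 s, during which the arm holds its last target. There are 200 camera calls.

## Working session

There is one attempt and no reset: what is moved stays moved. The work goes in short steps, Python scripts to look and compute and a tool call to move; the robot and the scene stay as the last step left them, time stands still between calls to the robot, and variables do not carry over. Pictures are saved under pics/ and viewed, at most 10 in all, crops included, and the job is handed in when it is done.

Besides the shell and the picture viewer there is one more tool, called as name(argument=value, ...) on one line, values as JSON. step_arm: Moves the arm, as the interface text tells. Its arguments: {"type":"object","properties":{"commands":{"type":"array"}},"required":["commands"]}

```bash
mkdir -p pics; cat > h.py <<'E'
import numpy as np, cv2
from cell import ctrl
from scipy.spatial.transform import Rotation as R
def cam(n):
    d=ctrl.get_image(n); d['f']=240/np.tan(np.radians(d['vfov'])/2); return d
def pts(d):
    z=d['range_z'].astype(float); v,u=np.mgrid[:480,:640]
    p=np.stack([(u-d['cx'])*z/d['f'],(v-d['cy'])*z/d['f'],z,np.ones_like(z)],-1)
    return (p@np.linalg.inv(d['world_to_cam']).T)[...,:3]
def ray(d,u,v,h):
    T=np.linalg.inv(d['world_to_cam']); o=T[:3,3]; r=T[:3,:3]@[(u-d['cx'])/d['f'],(v-d['cy'])/d['f'],1]
    return o+r*(h-o[2])/r[2]
def proj(d,p):
    c=d['world_to_cam']@np.append(p,1); return c[:2]/c[2]*d['f']+[d['cx'],d['cy']]
E
python3 - <<'E'
from h import *
for n in('scene','top'):
    d=cam(n); cv2.imwrite(f'pics/{n}0.png',d['image'][...,::-1]); np.savez(f'{n}0.npz',**d)
    print(n,d['vfov'],d['cx'],d['cy'],np.linalg.inv(d['world_to_cam']).round(3).tolist(),(d['range_z']>0).mean())
print(ctrl.read_state())
E
```

```text
scene 47.90249850945214 322.2539488001267 241.12140624190346 [[0.885, 0.308, -0.349, 1046.906], [0.465, -0.609, 0.643, -847.565], [-0.014, -0.731, -0.682, 1000.03], [0.0, 0.0, 0.0, 1.0]] 0.99232421875
top 47.480229924080774 309.4959898506955 240.7791484192609 [[-0.006, -0.989, 0.145, 425.441], [-1.0, 0.005, -0.009, 12.733], [0.008, -0.145, -0.989, 1251.267], [0.0, 0.0, 0.0, 1.0]] 0.9959407552083334
{'clock': 0.1, 'qpos': array([ 1.17718715,  0.62928567,  0.03845565,  1.51829208, -0.02698835,
        0.99631408, -0.02000815]), 'qd': array([ 4.39420165e-04, -8.86119557e-04, -2.74551313e-04, -2.84115988e-03,
        1.01379293e-05, -2.33631486e-03, -1.82003373e-04]), 'tau': array([ 3.63033651e-03, -5.64530361e+01,  1.23090897e+00, -1.93970865e+01,
        1.13161569e-02,  5.47842370e-03,  2.16803573e-05]), 'eef_pos': array([ 209.11164242, -614.83018485,  230.45279815]), 'tool_rot': array([-3.13981218e+00,  3.66832366e-05,  3.27798045e-01]), 'force': array([-1.04129283,  0.4150754 , -0.12414027]), 'torque': array([0.04566853, 0.01325138, 0.00138906]), 'gripper_force': 0.0, 'width': 85.20180268997309}
```

View pics/scene0.png

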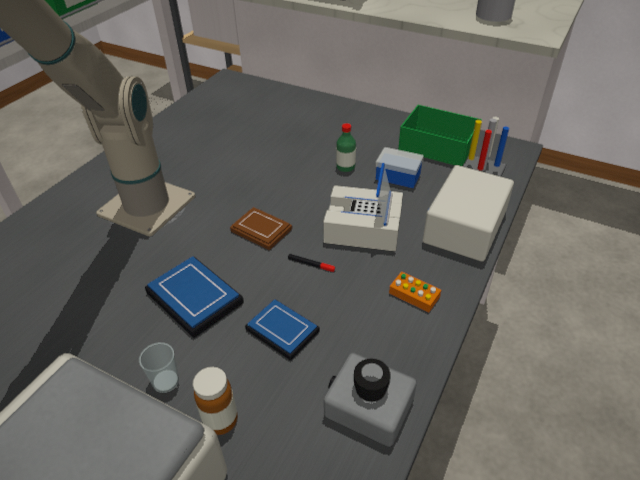

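View pics/top0.png

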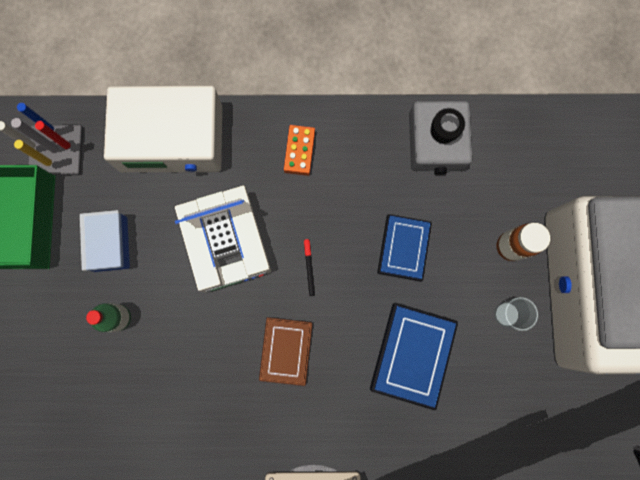

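The incubator is at scene (363,218) / top (222,238). There are three possible plates:
- brown, top (286,351)
- large blue, top (414,355)
- small blue, top (405,247)

The small blue one fits, since it is not brown and is the smaller of the two blue ones. I'll measure it and confirm it in a crop.

```bash
cat > m.py <<'E'
from h import *
d=dict(np.load('top0.npz')); s=dict(np.load('scene0.npz'))
def comps(d,mask,amin):
    n,l,st,c=cv2.connectedComponentsWithStats(mask.astype(np.uint8)); return [(l==i) for i in range(1,n) if st[i,4]>amin]
def rect(d,m,h):
    q=np.argwhere(m)[:,::-1].astype(float); w=np.array([ray(d,u,v,h)[:2] for u,v in q]); r=cv2.minAreaRect(w.astype(np.float32)); return np.round(r[0],1),np.round(r[1],1),round(r[2],1)
for n,dd in(('top',d),('scene',s)):
    hsv=cv2.cvtColor(dd['image'],cv2.COLOR_RGB2HSV); P=pts(dd); H,S,V=cv2.split(hsv)
    blue=(H>100)&(H<120)&(S>140)&(V>50)&(P[...,2]<35)&(P[...,2]>10)
    blue=cv2.morphologyEx(blue.astype(np.uint8),cv2.MORPH_CLOSE,np.ones((7,7)))
    for m in comps(dd,blue,800):
        v,u=np.argwhere(m).mean(0); print(n,'blue',u.round(),v.round(),rect(dd,m,24),'z',np.median(P[m][:,2]).round(1))
    # deck: depth z 70-84
    reg=(P[...,2]>70)&(P[...,2]<84)&(S<60)&(V>140)
    for m in comps(dd,reg,300):
        v,u=np.argwhere(m).mean(0); print(n,'deck',u.round(),v.round(),rect(dd,m,77),np.median(P[m],0).round(1))
    dk=(V<70)&(P[...,2]>65)&(P[...,2]<84)
    for m in comps(dd,dk,8):
        v,u=np.argwhere(m).mean(0); print(n,'dark',u.round(1),v.round(1),m.sum(),ray(dd,u,v,76).round(1))
a=cv2.resize(d['image'][180:300,160:280],(480,480),interpolation=cv2.INTER_CUBIC);b=cv2.resize(d['image'][205:290,370:440],(320,388),interpolation=cv2.INTER_CUBIC)
o=np.zeros((480,800,3),np.uint8);o[:,:480]=a;o[:388,480:]=b;cv2.imwrite('pics/crop1.png',o[...,::-1])
E
python3 m.py
```

```text
top blue 405.0 247.0 (array([ 590.7, -215.5]), array([ 96. , 131.4]), 79.5) z 24.3
top blue 415.0 356.0 (array([ 347.2, -230.2]), array([138.4, 190.3]), 73.3) z 35.2
top deck 439.0 146.0 (array([ 821.1, -297.7]), array([112.4,  82.1]), 87.3) [ 807.1 -276.5   71.5]
top deck 234.0 224.0 (array([607.2, 194.4]), array([195.8, 159.2]), 17.1) [650.4 148.9  76.8]
top deck 220.0 233.0 (array([614.1, 196.5]), array([88.8, 53.8]), 16.9) [615.2 197.5  75.9]
top deck 199.0 254.0 (array([572.1, 241. ]), array([155.7,  49.8]), 17.2) [567.4 242.5  76.8]
top deck 102.0 244.0 (array([588.4, 456.4]), array([94.9, 84.1]), 4.5) [596.4 447.8  71.3]
top dark 46.2 122.5 16 [867.7 590.2  76. ]
top dark 44.1 141.8 40 [822.9 592.1  76. ]
top dark 443.7 141.0 36 [ 821.9 -299.7   76. ]
top dark 144.5 164.4 85 [770.2 367.   76. ]
top dark 36.3 216.1 424 [654.6 598.3  76. ]
top dark 16.6 168.5 67 [761.8 648.7  76. ]
top dark 222.8 217.3 12 [650.1 191.8  76. ]
top dark 215.9 219.4 11 [645.6 206.7  76. ]
top dark 208.9 221.6 11 [640.6 221.9  76. ]
top dark 224.8 249.7 68 [578.7 186.1  76. ]
top dark 117.7 318.3 45 [432.6 411.1  76. ]
scene blue 193.0 291.0 (array([ 346.8, -222.5]), array([138.6, 192.9]), 73.2) z 33.0
scene blue 282.0 326.0 (array([ 595.1, -216.6]), array([ 95.7, 130.6]), 79.3) z 22.5
scene deck 353.0 193.0 (array([561.7, 238.1]), array([126.6,  50.2]), 21.7) [557.  238.5  75.4]
scene deck 394.0 212.0 (array([689. , 214.9]), array([ 43.4, 161.2]), 11.7) [689.9 210.7  75.6]
scene deck 354.0 216.0 (array([588.9, 160.4]), array([131.1, 112. ]), 17.2) [605.5 140.7  75.1]
scene dark 411.5 116.9 56 [557.1 691.5  76. ]
scene dark 468.7 143.4 15 [771.7 619.9  76. ]
scene dark 338.2 148.4 10 [423.4 415.5  76. ]
scene dark 161.4 187.4 44 [64.3 15.4 76. ]
scene dark 352.8 204.9 35 [581.  187.6  76. ]
scene dark 370.0 380.3 11 [ 843.9 -288.5   76. ]
scene dark 369.1 396.8 87 [ 857.1 -322.6   76. ]
```

View pics/crop1.png

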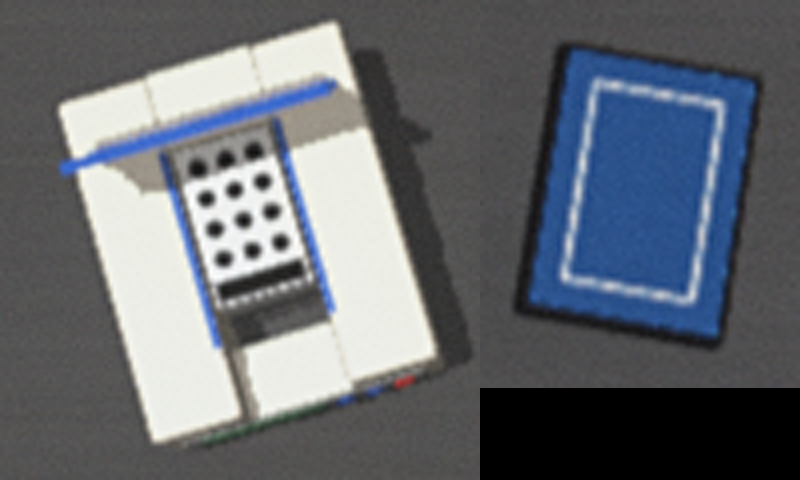

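The crop shows the strip towards the robot at (262,282), the lid at the far end, and the small blue plate at (640,195) with its white outline. That plate measures about 131x96 mm with its top at z=24, so it is the cold plate. Next I plan the approach to the strip.

```bash
cat >> h.py <<'E'
psi=np.radians(17.1); O=np.array([615.,197.,0]); PL=np.array([592.,-216.,24]); pyaw=np.radians(-10.5)
def inc(x,y,z): c,s=np.cos(psi),np.sin(psi); return O+[c*x-s*y,s*x+c*y,z]
def Rt(yaw,lean): # lean back
    c,s=np.cos(lean),np.sin(lean); return R.from_euler('z',yaw)*R.from_matrix(np.array([[c,0,s],[0,-1,0],[s,0,-c]]))
def go(p,Rg):
    s=ctrl.read_state(); R0=R.from_euler('xyz',s['tool_rot']); print('cm',(R0.inv().apply(np.array(p)-s['eef_pos'])/10).round(2),'rot',(R0.inv()*Rg).as_rotvec().round(3))
def st():
    s=ctrl.read_state(); print(s['clock'],s['eef_pos'].round(1),s['tool_rot'].round(3),'F',s['force'].round(1),s['width'].round(1),s['gripper_force'],s['qpos'].round(2))
E
python3 -c "
from h import *
go(inc(-40,0,200),Rt(psi,0))"
```

```text
cm [ 60.57 -63.9    3.16] rot [-0.002  0.     0.029]
```

step_arm(commands=[60.6, -63.9, 0, 0, 0, 0.029, 0, 60.6, -63.9, 0, 0, 0, 0.029, 0, 60.6, -63.9, 0, 0, 0, 0.029, 0, 60.6, -63.9, 0, 0, 0, 0.029, 0, 60.6, -63.9, 0, 0, 0, 0.029, 0, 60.6, -63.9, 0, 0, 0, 0.029, 0, 60.6, -63.9, 0, 0, 0, 0.029, 0, 60.6, -63.9, 0, 0, 0, 0.029, 0, 60.6, -63.9, 0, 0, 0, 0.029, 0, 60.6, -63.9, 0, 0, 0, 0.029, 0])

```text
clock: 1.1
eef_pos: [418.6, -159.2, 231.3]
tool_rot: [3.142, -0.0, 0.299]
force: [1.1, -1.1, -0.1]
width: -0.2
gripper_force: 0.0
```

```bash
python3 -c "
from h import *
st();go(inc(-40,0,200),Rt(psi,0))"
```

```text
Traceback (most recent call last):
  File "h.py", line 22, in st
    s=ctrl.read_state(); print(s['clock'],s['eef_pos'].round(1),s['tool_rot'].round(3),'F',s['force'].round(1),s['width'].round(1),s['gripper_force'],s['qpos'].round(2))
                                                                                                               ^^^^^^^^^^^^^^^^
AttributeError: 'float' object has no attribute 'round'
```

```bash
sed -i "s/s\['width'\].round(1)/round(s['width'],1)/" h.py; python3 -c "
from h import *
st();go(inc(-40,0,200),Rt(psi,0))"
```

```text
1.1 [ 418.6 -159.2  231.3] [ 3.142 -0.     0.299] F [ 1.1 -1.1 -0.1] -0.2 0.0 [ 0.31  0.34 -0.01  2.05  0.    0.74 -0.98]
cm [ 25.25 -28.27   3.13] rot [ 0. -0.  0.]
```

step_arm(commands=[25.2, -28.3, 0, 0, 0, 0, 0, 25.2, -28.3, 0, 0, 0, 0, 0, 25.2, -28.3, 0, 0, 0, 0, 0, 25.2, -28.3, 0, 0, 0, 0, 0, 25.2, -28.3, 0, 0, 0, 0, 0, 25.2, -28.3, 0, 0, 0, 0, 0, 25.2, -28.3, 0, 0, 0, 0, 0, 25.2, -28.3, 6, 0, 0, 0, 0, 25.2, -28.3, 11, 0, 0, 0, 0, 25.2, -28.3, 11, 0, 0, 0, 0])

```text
clock: 2.1
eef_pos: [572.1, 183.7, 116.3]
tool_rot: [3.142, 0.009, 0.301]
force: [-0.6, -2.1, -0.9]
width: 0.1
gripper_force: 0.0
```

```bash
python3 -c "
from h import *
st();go(inc(-40,0,80),Rt(psi,0))
for n in('scene',):
    d=cam(n); i=d['image']; cv2.imwrite('pics/a.png',cv2.resize(i[130:270,280:450],None,fx=4,fy=4)[...,::-1])"
```

```text
2.1 [572.1 183.7 116.3] [3.142 0.009 0.301] F [-0.6 -2.1 -0.9] 0.1 0.0 [-0.33  0.7  -0.04  1.75  0.04  0.69 -1.66]
cm [ 0.53 -0.01  3.62] rot [0.    0.009 0.003]
```

View pics/a.png

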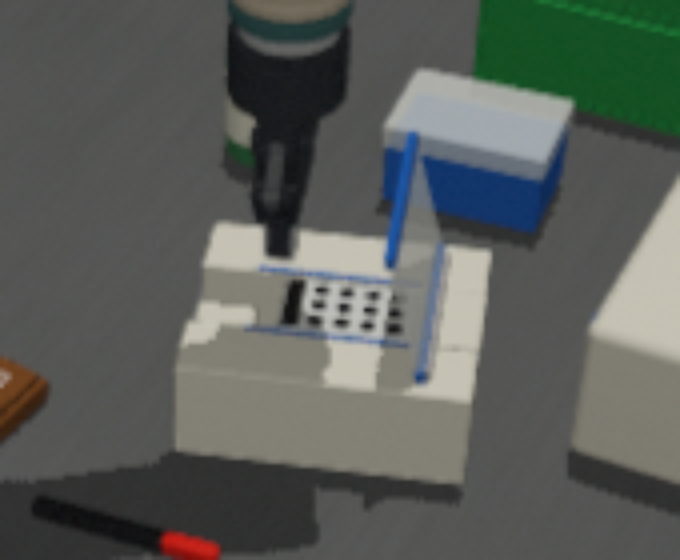

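The shut fingertips, at (280,255) in the crop, hang over the strip with nothing in the way. I go down to just above it.

step_arm(commands=[0, 0, 2, 0, 0, 0, 0, 0, 0, 3, 0, 0, 0, 0, 0, 0, 3, 0, 0, 0, 0, 0, 0, 3.5, 0, 0, 0, 0, 0, 0, 3.5, 0, 0, 0, 0])

```text
clock: 2.65
eef_pos: [576.2, 183.3, 87.1]
tool_rot: [3.142, -0.001, 0.298]
force: [0.1, -0.4, -1.2]
width: -0.0
gripper_force: 0.0
```

```bash
python3 -c "
from h import *
st();go(inc(-40,0,76),Rt(psi,0));go(inc(-54,0,58),Rt(psi,0))"
```

```text
2.65 [576.2 183.3  87.1] [ 3.142e+00 -1.000e-03  2.980e-01] F [ 0.1 -0.4 -1.2] -0.0 0.0 [-0.33  0.75 -0.04  1.77  0.04  0.63 -1.67]
cm [ 0.11 -0.16  1.11] rot [ 0.    -0.001 -0.   ]
cm [-1.29 -0.16  2.91] rot [ 0.    -0.001 -0.   ]
```

step_arm(commands=[0.1, -0.15, 0.7, 0, 0, 0, 0, 0.1, -0.15, 1.1, 0, 0, 0, 0, -0.15, -0.15, 1.35, 0, 0, 0, 0, -0.4, -0.15, 1.6, 0, 0, 0, 0, -0.65, -0.15, 1.9, 0, 0, 0, 0, -0.85, -0.15, 2.2, 0, 0, 0, 0, -1.05, -0.15, 2.5, 0, 0, 0, 0, -1.25, -0.15, 2.9, 0, 0, 0, 0, -1.35, -0.15, 3.1, 0, 0, 0, 0, -1.35, -0.15, 3.1, 0, 0, 0, 0])

```text
clock: 3.65
eef_pos: [562.2, 180.8, 54.8]
tool_rot: [3.142, 0.001, 0.299]
force: [-3.6, 0.4, 0.9]
width: 0.1
gripper_force: 1.2
```

```bash
python3 -c "
from h import *
st()
d=cam('scene'); i=d['image']; cv2.imwrite('pics/b.png',cv2.resize(i[130:270,280:450],None,fx=4,fy=4)[...,::-1])"
```

```text
3.65 [562.2 180.8  54.8] [3.142e+00 1.000e-03 2.990e-01] F [-3.6  0.4  0.9] 0.1 1.1627863347530365 [-0.34  0.78 -0.04  1.82  0.05  0.54 -1.67]
```

View pics/b.png

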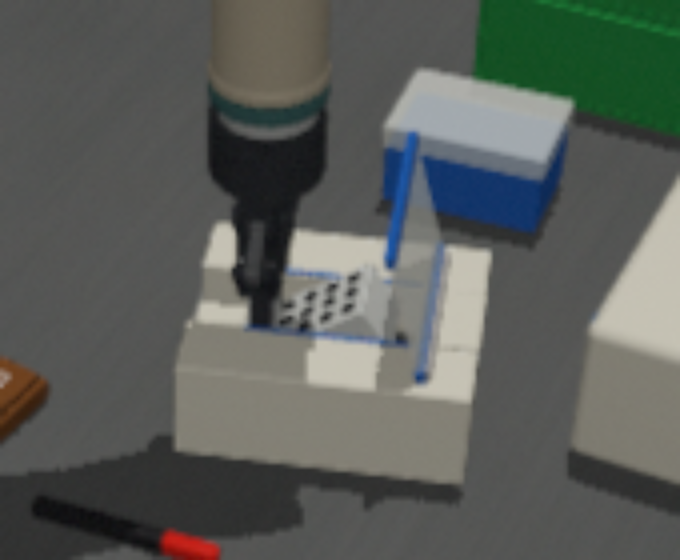

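The block has tipped: its raised end shows at (370,285) in the crop. I retreat away from the lid and up.

step_arm(commands=[-0.5, 0, -0.5, 0, 0, 0, 0, -1.5, 0, -3, 0, 0, 0, 0, -3, 0, -7, 0, 0, 0, 0.5, -5, 0, -12, 0, 0, 0, 1, -7, 0, -14, 0, 0, 0, 1, -7, 0, -14, 0, 0, 0, 1, -7, 0, -14, 0, 0, 0, 1])

```text
clock: 4.4
eef_pos: [496.7, 160.5, 196.4]
tool_rot: [-3.142, -0.004, 0.299]
force: [0.4, 0.1, -0.9]
width: 72.0
gripper_force: 0.0
```

```bash
python3 - <<'E'
from h import *
st()
for n in('top','scene'):
    d=cam(n); P=pts(d); 
    c,s=np.cos(psi),np.sin(psi); q=P-O; X=c*q[...,0]+s*q[...,1]; Y=-s*q[...,0]+c*q[...,1]
    # points of the tipped top: between deck+2 and deck+25, in well
    m=(X>-15)&(X<45)&(abs(Y)<40)&(P[...,2]>80)&(P[...,2]<105)
    k=m&(X<35-(P[...,2]-77)*.27)
    print(n,k.sum(), 'Y',np.percentile(Y[k],[1,50,99]).round(1),'zmax',np.percentile(P[k][:,2],[50,98]).round(1),'Xmed',np.median(X[k]).round(1))
    g=k; A=np.c_[X[g],Y[g],np.ones(g.sum())]; print('plane',np.linalg.lstsq(A,P[g][:,2],rcond=None)[0].round(3), 'X',np.percentile(X[g],[2,98]).round(1))
    cv2.imwrite(f'pics/c{n}.png',d['image'][...,::-1])
E
```

```text
4.4 [496.7 160.5 196.4] [-3.142 -0.004  0.299] F [ 0.4  0.1 -0.9] 72.0 0.0 [-0.33  0.49 -0.05  1.91  0.03  0.73 -1.67]
top 278 Y [-36.8  -9.2  19.4] zmax [88.6 97.2] Xmed 4.5
plane [8.1000e-02 1.3000e-02 8.8159e+01] X [-12.4  22.8]
scene 172 Y [-30.1  -4.7  27.8] zmax [87.6 96. ] Xmed 9.1
plane [ 1.5000e-01 -2.0000e-03  8.6032e+01] X [-8.4 22.6]
```

```bash
python3 - <<'E'
from h import *
o=np.zeros((400,800,3),np.uint8)
for k,(n,(r,c)) in enumerate((('top',(195,185)),('scene',(165,325)))):
    d=dict(np.load(n+'0.npz')); i=cv2.imread(f'pics/c{n}.png'); b=cv2.resize(i[r:r+80,c:c+80],(400,400),interpolation=cv2.INTER_CUBIC)
    for y in(-27,27):
        p=(proj(d,inc(10,y,96))-[c,r]+.5)*5; print(n,p.round()); cv2.circle(b,tuple(int(v) for v in p),5,(0,0,255),1)
    o[:,400*k:400*k+400]=b
cv2.imwrite('pics/d.png',o)
go(inc(-30,0,150),Rt(psi,np.radians(35)))
E
```

```text
top [225. 146.]
top [104. 183.]
scene [220. 215.]
scene [233. 152.]
cm [9.43 0.   4.48] rot [0.   0.61 0.  ]
```

View pics/d.png

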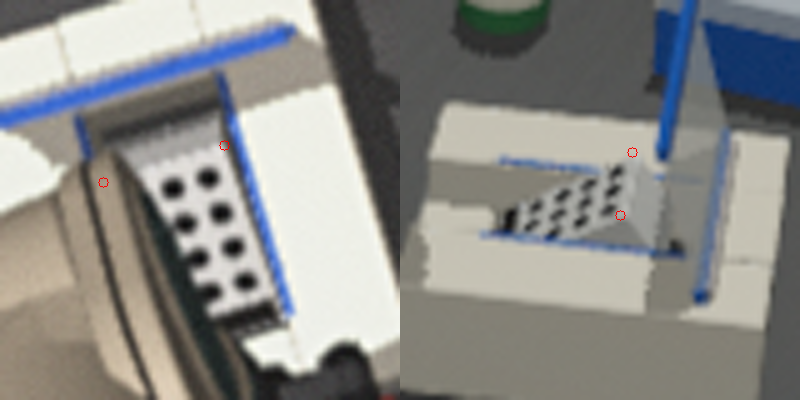

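The raised edge shows at about (222,135) in the left view and (620,215)–(635,157) in the right view, within about 2 mm of where I predicted it. I lean the tool back and move to the pre-grasp point.

step_arm(commands=[2, 0, 0, 0, 0.15, 0, 1, 4, 0, 1, 0, 0.3, 0, 1, 6, 0, 2, 0, 0.45, 0, 1, 8, 0, 3.5, 0, 0.61, 0, 1, 9.4, 0, 4.5, 0, 0.61, 0, 1, 9.4, 0, 4.5, 0, 0.61, 0, 1, 9.4, 0, 4.5, 0, 0.61, 0, 1, 9.4, 0, 4.5, 0, 0.61, 0, 1])

```text
clock: 5.3
eef_pos: [608.1, 189.9, 187.5]
tool_rot: [3.137, -0.498, 0.322]
force: [0.3, 1.2, -1.0]
width: 85.5
gripper_force: 0.0
```

```bash
python3 - <<'E'
from h import *
st()
L=np.radians(35)
go(inc(19,0,82),Rt(psi,L))
E
```

```text
5.3 [608.1 189.9 187.5] [ 3.137 -0.498  0.322] F [ 0.3  1.2 -1. ] 85.5 0.0 [-0.08  0.54 -0.4   2.09  1.38  0.23 -2.94]
cm [-2.6  -0.46 10.59] rot [-0.008  0.113  0.02 ]
```

The wrist reached its limits (q6, q7) in this wrist pose. The half-turned grasp puts q7 on the other side, so I straighten up, turn half round and lean again.

```bash
python3 - <<'E'
from h import *
go(inc(-70,0,240),Rt(psi,0))
E
```

```text
cm [-2.87 -0.58 -7.54] rot [-0.001 -0.498  0.022]
```

step_arm(commands=[-1, 0, -2, 0, -0.12, 0, 1, -2, 0, -4, 0, -0.25, 0, 1, -2.9, -0.5, -6, 0, -0.37, 0.02, 1, -2.9, -0.6, -7.5, 0, -0.5, 0.02, 1, -2.9, -0.6, -7.5, 0, -0.5, 0.02, 1, -2.9, -0.6, -7.5, 0, -0.5, 0.02, 1, -2.9, -0.6, -7.5, 0, -0.5, 0.02, 1])

```text
clock: 6.0
eef_pos: [548.4, 174.6, 240.1]
tool_rot: [-3.139, 0.0, 0.29]
force: [-0.0, -0.1, 0.5]
width: 85.5
gripper_force: 0.0
```

```bash
python3 - <<'E'
from h import *
st()
go(inc(-70,0,240),Rt(psi,0))
E
```

```text
6.0 [548.4 174.6 240.1] [-3.139  0.     0.29 ] F [-0.  -0.1  0.5] 85.5 0.0 [ 0.15  0.62 -0.81  1.71  0.51  1.04 -2.12]
cm [ 0.02 -0.19  0.01] rot [-0.002  0.    -0.008]
```

step_arm(commands=[0, 0, 0, 0, 0, -0.15, 1, 0, 0, 0, 0, 0, -0.3, 1, 0, 0, 0, 0, 0, -0.45, 1, 0, 0, 0, 0, 0, -0.6, 1, 0, 0, 0, 0, 0, -0.75, 1, 0, 0, 0, 0, 0, -0.9, 1, 0, 0, 0, 0, 0, -1.05, 1, 0, 0, 0, 0, 0, -1.2, 1, 0, 0, 0, 0, 0, -1.35, 1, 0, 0, 0, 0, 0, -1.5, 1])

```text
clock: 7.0
eef_pos: [547.0, 174.6, 241.1]
tool_rot: [3.141, -0.0, 1.799]
force: [-0.3, -0.7, -0.8]
width: 84.9
gripper_force: 0.0
```

step_arm(commands=[0, 0, 0, 0, 0, -0.15, 1, 0, 0, 0, 0, 0, -0.3, 1, 0, 0, 0, 0, 0, -0.45, 1, 0, 0, 0, 0, 0, -0.6, 1, 0, 0, 0, 0, 0, -0.75, 1, 0, 0, 0, 0, 0, -0.9, 1, 0, 0, 0, 0, 0, -1.05, 1, 0, 0, 0, 0, 0, -1.2, 1, 0, 0, 0, 0, 0, -1.35, 1, 0, 0, 0, 0, 0, -1.5, 1])

```text
clock: 8.0
eef_pos: [547.0, 174.7, 241.1]
tool_rot: [-3.141, 0.001, -2.984]
force: [0.0, 0.6, 0.4]
width: 85.5
gripper_force: 0.0
```

```bash
cat >> h.py <<'E'
def Rb(yaw,lean): return Rt(yaw,lean)*R.from_euler('z',np.pi)
L=np.radians(35)
E
python3 - <<'E'
from h import *
st()
go(inc(-70,0,240),Rb(psi,0)); go(inc(-30,0,150),Rb(psi,L))
E
```

```text
8.0 [547.  174.7 241.1] [-3.141e+00  1.000e-03 -2.984e+00] F [0.  0.6 0.4] 85.5 0.0 [ 0.32  0.79 -1.23  1.7   0.79  1.23  0.63]
cm [-0.13  0.15  0.11] rot [-0.     0.001 -0.141]
cm [-4.08  0.72  9.12] rot [-0.043 -0.609 -0.136]
```

step_arm(commands=[0, 0, 0, 0, 0, -0.14, 1, -0.8, 0.2, 1, -0.01, -0.15, -0.14, 1, -1.6, 0.3, 2.5, -0.02, -0.3, -0.14, 1, -2.4, 0.5, 4, -0.03, -0.45, -0.14, 1, -3.2, 0.6, 6, -0.04, -0.61, -0.14, 1, -4.1, 0.7, 8, -0.04, -0.61, -0.14, 1, -4.1, 0.7, 9.1, -0.04, -0.61, -0.14, 1, -4.1, 0.7, 9.1, -0.04, -0.61, -0.14, 1, -4.1, 0.7, 9.1, -0.04, -0.61, -0.14, 1])

```text
clock: 8.9
eef_pos: [583.9, 187.9, 148.5]
tool_rot: [-3.14, 0.605, -2.843]
force: [-1.0, -0.2, 0.4]
width: 85.2
gripper_force: 0.0
```

```bash
python3 - <<'E'
from h import *
st()
go(inc(-30,0,150),Rb(psi,L)); go(inc(19,0,82),Rb(psi,L))
E
```

```text
8.9 [583.9 187.9 148.5] [-3.14   0.605 -2.843] F [-1.  -0.2  0.4] 85.2 0.0 [ 0.27  0.79 -1.01  2.26  2.02  0.76 -0.37]
cm [-0.29 -0.05  0.01] rot [-0.002 -0.006  0.   ]
cm [-0.45 -0.03  8.39] rot [-0.002 -0.006  0.   ]
```

The lean is reached. I advance along the tool axis in two stages.

step_arm(commands=[-0.4, 0, 2, 0, 0, 0, 1, -0.45, 0, 4, 0, 0, 0, 1, -0.45, 0, 5.5, 0, 0, 0, 1, -0.45, 0, 6.2, 0, 0, 0, 1, -0.45, 0, 6.2, 0, 0, 0, 1])

```text
clock: 9.4
eef_pos: [625.0, 199.2, 102.7]
tool_rot: [-3.139, 0.61, -2.846]
force: [-0.0, 0.0, -0.0]
width: 85.5
gripper_force: 0.0
```

```bash
python3 - <<'E'
from h import *
st(); go(inc(19,0,82),Rb(psi,L))
o=np.zeros((400,800,3),np.uint8)
for k,(n,(r,c)) in enumerate((('top',(185,175)),('scene',(145,315)))):
    d=cam(n); o[:,400*k:400*k+400]=cv2.resize(d['image'][r:r+100,c:c+100,::-1],(400,400),interpolation=cv2.INTER_CUBIC)
cv2.imwrite('pics/e.png',o)
E
```

```text
9.4 [625.  199.2 102.7] [-3.139  0.61  -2.846] F [-0.  0. -0.] 85.5 0.0 [ 0.23  0.92 -0.96  2.18  2.1   0.8  -0.36]
cm [0.46 0.1  2.2 ] rot [-0.005 -0.001 -0.003]
```

View pics/e.png

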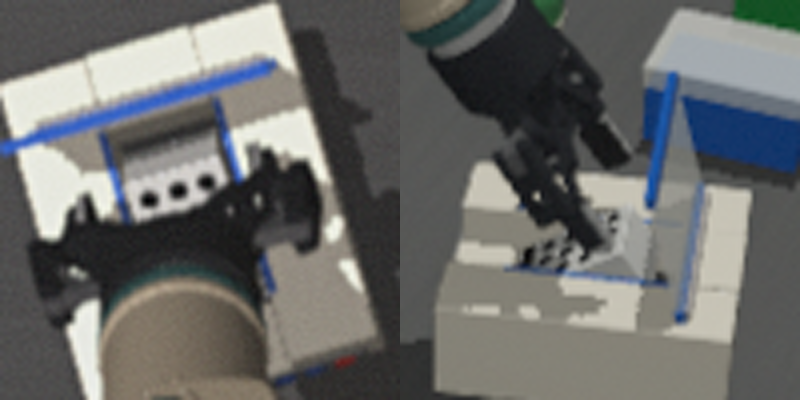

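Both fingers straddle the raised end, at (600,245) and (620,165) in the right half, and are clear of the lid. I go the last 22 mm and close.

step_arm(commands=[0.3, 0.1, 0.8, 0, 0, 0, 1, 0.4, 0.1, 1.5, 0, 0, 0, 1, 0.4, 0.1, 2.0, 0, 0, 0, 1, 0.4, 0.1, 2.2, 0, 0, 0, 1, 0.4, 0.1, 2.2, 0, 0, 0, 1, 0.4, 0.1, 2.2, 0, 0, 0, 1])

```text
clock: 10.1
eef_pos: [634.2, 202.7, 82.7]
tool_rot: [-3.138, 0.611, -2.847]
force: [-0.4, -0.2, 0.0]
width: 85.5
gripper_force: 0.0
```

```bash
python3 - <<'E'
from h import *
st(); go(inc(19,0,82),Rb(psi,L))
E
```

```text
10.1 [634.2 202.7  82.7] [-3.138  0.611 -2.847] F [-0.4 -0.2  0. ] 85.5 0.0 [ 0.22  0.97 -0.95  2.16  2.14  0.82 -0.37]
cm [0.13 0.01 0.  ] rot [-0.005  0.    -0.003]
```

step_arm(commands=[0.1, 0, 0, 0, 0, 0, 0.8, 0.1, 0, 0, 0, 0, 0, 0.6, 0.1, 0, 0, 0, 0, 0, 0.4, 0.1, 0, 0, 0, 0, 0, 0.2, 0.1, 0, 0, 0, 0, 0, 0, 0.1, 0, 0, 0, 0, 0, 0, 0.1, 0, 0, 0, 0, 0, 0, 0.1, 0, 0, 0, 0, 0, 0])

```text
clock: 10.9
eef_pos: [633.7, 202.7, 82.6]
tool_rot: [-3.138, 0.612, -2.847]
force: [-1.8, -0.1, 4.3]
width: 52.3
gripper_force: 63.4
```

```bash
python3 - <<'E'
from h import *
st(); go(inc(18,0,82+45),Rb(psi,L))
E
```

```text
10.9 [633.7 202.7  82.6] [-3.138  0.612 -2.847] F [-1.8 -0.1  4.3] 52.3 63.35135579109192 [ 0.22  0.97 -0.95  2.16  2.14  0.82 -0.38]
cm [-2.43 -0.   -3.72] rot [-0.005  0.001 -0.003]
```

The grip holds at 63 N. I lift straight up slowly.

step_arm(commands=[-0.29, 0, -0.41, 0, 0, 0, 0, -0.57, 0, -0.82, 0, 0, 0, 0, -0.86, 0, -1.23, 0, 0, 0, 0, -1.15, 0, -1.64, 0, 0, 0, 0, -1.43, 0, -2.05, 0, 0, 0, 0, -1.72, 0, -2.46, 0, 0, 0, 0, -2.01, 0, -2.87, 0, 0, 0, 0, -2.29, 0, -3.28, 0, 0, 0, 0, -2.58, 0, -3.69, 0, 0, 0, 0, -2.58, 0, -3.69, 0, 0, 0, 0])

```text
clock: 11.9
eef_pos: [633.7, 202.7, 128.2]
tool_rot: [-3.138, 0.613, -2.847]
force: [-0.9, 0.2, -1.7]
width: 51.9
gripper_force: 62.9
```

```bash
python3 - <<'E'
from h import *
st(); go(inc(-80,0,82+55),Rb(psi,L)); go(inc(-80,0,230),Rb(psi,0))
o=np.zeros((400,800,3),np.uint8)
for k,(n,(r,c)) in enumerate((('top',(185,175)),('scene',(130,300)))):
    d=cam(n); o[:,400*k:400*k+400]=cv2.resize(d['image'][r:r+100,c:c+100,::-1],(400,400),interpolation=cv2.INTER_CUBIC)
cv2.imwrite('pics/f.png',o)
E
```

```text
11.9 [633.7 202.7 128.2] [-3.138  0.613 -2.847] F [-0.9  0.2 -1.7] 51.9 62.89981484413147 [ 0.23  0.86 -0.96  2.14  2.02  0.75 -0.3 ]
cm [ 7.64 -0.06 -6.44] rot [-0.006  0.002 -0.003]
cm [  2.29  -0.08 -14.05] rot [-0.005  0.613 -0.005]
```

View pics/f.png

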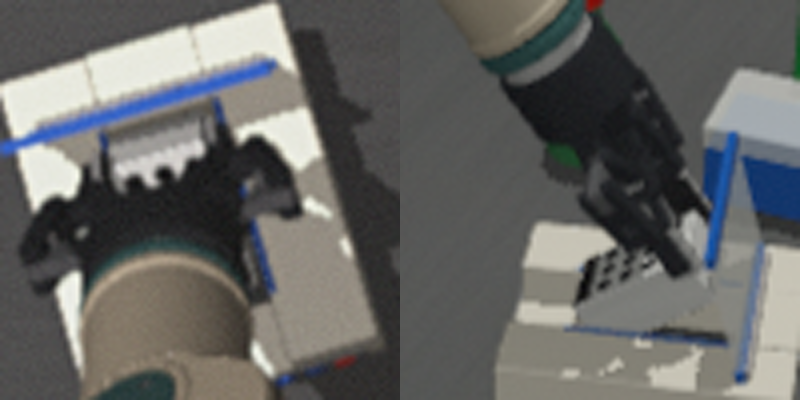

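The block is held with its holes visible at (620,265) in the right half, and is clear of the lid. I draw it back, lift, and turn the tool upright.

step_arm(commands=[1.5, 0, -1.3, 0, 0, 0, 0, 3, 0, -2.6, 0, 0, 0, 0, 4.5, 0, -3.9, 0, 0, 0, 0, 6, 0, -5.2, 0, 0, 0, 0, 7.6, 0, -6.4, 0, 0, 0, 0, 6, 0, -8.5, 0, 0.1, 0, 0, 4.5, 0, -11, 0, 0.2, 0, 0, 2.3, 0, -14, 0, 0.3, 0, 0, 2.3, 0, -14, 0, 0.42, 0, 0, 2.3, 0, -14, 0, 0.54, 0, 0])

```text
clock: 13.0
eef_pos: [544.4, 159.4, 212.0]
tool_rot: [-3.074, 0.269, -2.857]
force: [2.8, -0.7, -2.8]
width: 51.9
gripper_force: 63.5
```

```bash
python3 - <<'E'
from h import *
st(); p=R.from_euler('z',pyaw); t=PL+p.apply([43,0,176]); go(t,Rb(pyaw,0)); print(t)
E
```

```text
13.0 [544.4 159.4 212. ] [-3.074  0.269 -2.857] F [ 2.8 -0.7 -2.8] 51.9 63.45874786376953 [ 0.27  0.6  -1.    2.01  1.01  0.78  0.52]
cm [  2.36 -39.18   3.24] rot [-0.003  0.28   0.455]
[ 634.27996103 -223.8361276   200.        ]
```

step_arm(commands=[2.4, -4, 0, 0, 0.14, 0.1, 0, 2.4, -9, 0.3, 0, 0.28, 0.2, 0, 2.4, -14, 0.5, 0, 0.28, 0.3, 0, 2.4, -19, 0.7, 0, 0.28, 0.45, 0, 2.4, -24, 1, 0, 0.28, 0.45, 0, 2.4, -29, 1.2, 0, 0.28, 0.45, 0, 2.4, -34, 1.3, 0, 0.28, 0.45, 0, 2.4, -39, 1.3, 0, 0.28, 0.45, 0, 2.4, -39.2, 1.3, 0, 0.28, 0.455, 0, 2.4, -39.2, 1.3, 0, 0.28, 0.455, 0])

```text
clock: 14.0
eef_pos: [629.4, -224.9, 216.1]
tool_rot: [3.14, 0.003, 2.954]
force: [0.0, 0.2, -2.3]
width: 52.0
gripper_force: 63.7
```

```bash
python3 - <<'E'
from h import *
st(); p=R.from_euler('z',pyaw); t=PL+p.apply([43,0,76]); go(t,Rb(pyaw,0)); print(t)
E
```

```text
14.0 [ 629.4 -224.9  216.1] [3.140e+00 3.000e-03 2.954e+00] F [ 0.   0.2 -2.3] 52.0 63.68669271469116 [ 0.79  0.84 -0.96  1.46  0.71  1.21  1.12]
cm [-0.43  0.17 11.61] rot [ 0.002  0.003 -0.004]
[ 634.27996103 -223.8361276   100.        ]
```

step_arm(commands=[-0.4, 0.2, 3, 0, 0, 0, 0, -0.4, 0.2, 6, 0, 0, 0, 0, -0.4, 0.2, 9, 0, 0, 0, 0, -0.4, 0.2, 11, 0, 0, 0, 0, -0.4, 0.2, 11.6, 0, 0, 0, 0, -0.4, 0.2, 11.6, 0, 0, 0, 0, -0.4, 0.2, 11.6, 0, 0, 0, 0])

```text
clock: 14.7
eef_pos: [635.8, -220.8, 102.8]
tool_rot: [3.139, 0.006, 2.959]
force: [-0.2, -0.3, -1.1]
width: 52.4
gripper_force: 63.7
```

```bash
cat > blk.py <<'E'
from h import *
import sys
st()
p=R.from_euler('z',pyaw)
for n in('top','scene'):
    d=cam(n); P=pts(d); q=p.inv().apply((P-PL).reshape(-1,3)).reshape(P.shape)
    S=cv2.cvtColor(d['image'],cv2.COLOR_RGB2HSV)
    m=(abs(q[...,0])<90)&(abs(q[...,1])<50)&(q[...,2]>6)&(q[...,2]<110)&(S[...,1]<60)&(S[...,2]>120)
    A=np.c_[q[m][:,:2],np.ones(m.sum())]; c,*_=np.linalg.lstsq(A,q[m][:,2],rcond=None)
    for _ in range(5):
        r=q[m][:,2]-A@c; g=abs(r)<max(2.5,1.2*np.median(abs(r))); c,*_=np.linalg.lstsq(A[g],q[m][g][:,2],rcond=None)
    x=q[m][g]; print(n,g.sum(),m.sum(),'plane',c.round(3),'x',np.percentile(x[:,0],[1,99]).round(1),'y',np.percentile(x[:,1],[1,99]).round(1))
    np.savez(n+'1.npz',**d)
    cv2.imwrite(f'pics/g{n}.png',d['image'][...,::-1])
a=cv2.imread('pics/gtop.png')[195:295,350:450];b=cv2.imread('pics/gscene.png')[250:350,240:340]
cv2.imwrite('pics/'+sys.argv[1],np.hstack([cv2.resize(a,(400,400),interpolation=2),cv2.resize(b,(400,400),interpolation=2)]))
E
python3 blk.py g.png
```

```text
14.7 [ 635.8 -220.8  102.8] [3.139 0.006 2.959] F [-0.2 -0.3 -1.1] 52.4 63.691731691360474 [ 0.75  0.96 -0.88  1.55  0.82  1.03  1.04]
top 484 697 plane [2.7000e-02 1.7000e-02 9.3345e+01] x [-44.1  31.7] y [-24.2  29.1]
scene 97 118 plane [ 2.6000e-02 -6.0000e-03  9.1355e+01] x [-38.7  47.4] y [-23.9  28.7]
```

View pics/g.png

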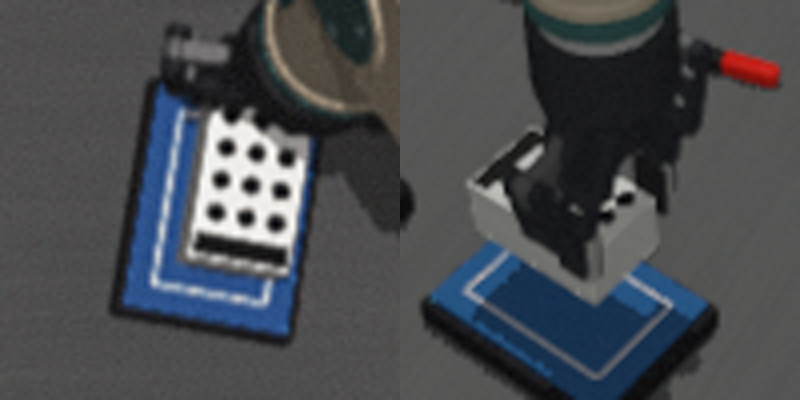

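The block hangs over the plate at (250,190) in the left half. It is nearly level (0.027 rad), about 53 mm above the plate and 2.5 mm off centre in y. I trim that and lower it.

step_arm(commands=[0.1, -0.25, 1, 0, 0.027, 0, 0, 0.1, -0.25, 2, 0, 0.027, 0, 0, 0.1, -0.25, 3, 0, 0.027, 0, 0, 0.1, -0.25, 4, 0, 0.027, 0, 0, 0.1, -0.25, 4.4, 0, 0.027, 0, 0, 0.1, -0.25, 4.4, 0, 0.027, 0, 0, 0.1, -0.25, 4.4, 0, 0.027, 0, 0])

```text
clock: 15.5
eef_pos: [633.7, -223.4, 57.5]
tool_rot: [3.14, -0.023, 2.959]
force: [0.7, -0.8, -2.6]
width: 51.7
gripper_force: 63.7
```

```bash
python3 blk.py h.png; python3 -c "
from h import *
go(PL+R.from_euler('z',pyaw).apply([43,0,27]),Rb(pyaw,0))"
```

```text
15.5 [ 633.7 -223.4   57.5] [ 3.14  -0.023  2.959] F [ 0.7 -0.8 -2.6] 51.7 63.689435720443726 [ 0.74  1.02 -0.84  1.54  0.85  1.01  1.03]
top 458 662 plane [ 6.0000e-03 -7.0000e-03  4.8865e+01] x [-45.5  31.8] y [-27.2  26.4]
scene 108 130 plane [-4.0000e-03 -2.3000e-02  4.7877e+01] x [-40.4  44.8] y [-27.1  25.6]
cm [-0.06 -0.03  0.69] rot [ 0.002 -0.022  0.   ]
```

step_arm(commands=[0, 0, 0.2, 0, 0, 0, 0, 0, 0, 0.4, 0, 0, 0, 0, 0, 0, 0.55, 0, 0, 0, 0, 0, 0, 0.65, 0, 0, 0, 0, 0, 0, 0.7, 0, 0, 0, 0, 0, 0, 0.75, 0, 0, 0, 0, 0, 0, 0.75, 0, 0, 0, 0])

```text
clock: 16.3
eef_pos: [633.3, -223.5, 49.8]
tool_rot: [3.14, -0.023, 2.959]
force: [0.1, 0.9, -2.5]
width: 51.9
gripper_force: 63.7
```

step_arm(commands=[0, 0, 0.05, 0, 0, 0, 0, 0, 0, 0.1, 0, 0, 0, 0, 0, 0, 0.1, 0, 0, 0, 0])

```text
clock: 16.6
eef_pos: [633.4, -223.5, 49.3]
tool_rot: [3.14, -0.022, 2.958]
force: [-1.0, -0.1, 2.2]
width: 51.9
gripper_force: 64.0
```

The force reversed from -2.5 to +2.2 N, so the block is touching the plate. I release and retreat upward.

step_arm(commands=[0, 0, 0.05, 0, 0, 0, 0, 0, 0, 0.05, 0, 0, 0, 0.7, 0, 0, 0.05, 0, 0, 0, 0.8, 0, 0, 0.05, 0, 0, 0, 1, 0, 0, 0.05, 0, 0, 0, 1, 0, 0, -1, 0, 0, 0, 1, 0, 0, -4, 0, 0, 0, 1, 0, 0, -9, 0, 0, 0, 1, 0, 0, -14, 0, 0, 0, 1, 0, 0, -16, 0, 0, 0, 1])

```text
clock: 17.6
eef_pos: [639.5, -223.7, 215.3]
tool_rot: [3.139, -0.015, 2.959]
force: [0.6, 0.8, -0.0]
width: 85.5
gripper_force: 0.0
```

step_arm(commands=[4, 0, 0, 0, 0, 0, 1, 9, 0, 0, 0, 0, 0, 1, 13, 0, 0, 0, 0, 0, 1, 13, 0, 0, 0, 0, 0, 1, 13, 0, 0, 0, 0, 0, 1])

```text
clock: 18.1
eef_pos: [509.0, -201.3, 212.9]
tool_rot: [3.141, -0.021, 2.958]
force: [-0.2, -0.5, -0.1]
width: 85.4
gripper_force: 0.0
```

```bash
python3 blk.py i.png
```

```text
18.1 [ 509.  -201.3  212.9] [ 3.141 -0.021  2.958] F [-0.2 -0.5 -0.1] 85.4 0.0 [ 0.94  0.7  -1.01  1.79  0.67  1.06  1.06]
top 474 682 plane [-9.0000e-03 -1.5000e-02  4.0268e+01] x [-32.   43.6] y [-26.9  26. ]
scene 437 540 plane [-2.0000e-03 -4.0000e-03  3.8288e+01] x [-31.9  45.8] y [-26.8  27.1]
```

View pics/i.png

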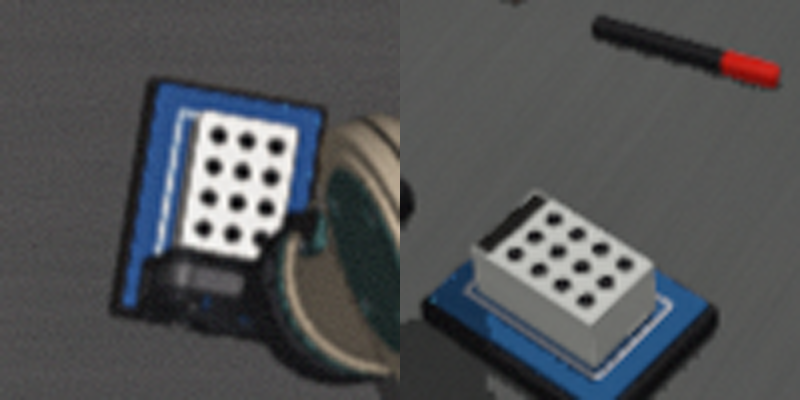

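The block rests level on the plate and inside the outline: its top is at (575,250) in the right half and the +x end is at +44 to 46 mm, so it is centred to within about 2 mm. The gripper is clear, so I hand the job in.

```bash
python3 -c "
from cell import ctrl
print(ctrl.finish_job())"
```

```text
the job is handed in; nothing more can be done
None
```

The block is on the small blue cold plate, level and released, centred within about 2 mm by the cameras and lined up with its long side; the job is handed in at about 18 s, and no verdict was returned.

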